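# Fit the crank lever to the deck press's splined shaft

## Task

Fit the crank lever with the keyed hole onto the upright splined shaft of the skateboard press: turn it so that its keyways match the two splines and push it down fully home on the round seat, then let go. It may go on either way round. Leave the other lever, with the plain round hole, where it lies.

Things in the scene. Friction and masses are not known exactly. Their poses are not given: they have to be found in the camera images.
- lever_hub (a point): Lever to fit: loose, 0.45 kg. Dark blocky hub 64 (x) x 44 (y, flat sides 42 long, good to grip) x 48 mm high; arm 14 wide and black grip 26 thick along +x to 154 mm, centred 30 above the underside. Through bore 24 x 23 mm with two keyways 16 wide, 42 end to end along x. Point: hub centre on the bore axis, half-way up, 24 above the underside; z up. Mass centre within 20 mm of it.
- shaft_seat (a point): Fixed steel shaft on the grey press head. Point: on its axis, top of the 68 mm round seat, 60 mm above the bench (12 above the head); z up. Core 16 across, two splines 10 thick, 34 end to end along x; straight to 34 mm above the seat, then rounded, tip at 46. Lever home: underside on seat, its x along this x either way; play 3 mm, 14 degrees. Does not turn. Mould beside it is 49 mm high.
- spare_hub (a point): The other lever, to be left alone: same arm and grip, but a round hub 54 mm across, 48 mm high, with a plain round hole 28 mm across that does not fit the shaft. Point: hub centre, half-way up; x along the arm, z up.
There are look-alikes about, which are no part of the job. Leave any blue or orange look-alike of the part that bears lever_hub alone.

How it is judged:
By the outcome, as a careful person would: the job done as asked, in the order asked, and still so for the second after the job is handed in, with the robot touching nothing.
It also fails if it takes over 40 s, if anything falls off the work surface, if the arm or the gripper's body presses on something with over 40 N, if the wrist force passes 120 N, or if a joint passes its speed limit or range.

## Robot

A 6-joint arm with a two-finger parallel gripper is mounted at the origin on the work surface. World frame = base frame: x ahead of the robot, y to its left, z up, the work surface at z = 0. Lengths are in mm, angles in degrees, forces in N, time in s.
With the tool pointing down it reaches from about 250 to 800 mm from the base axis. Payload 8.5 kg.
Tool frame: the origin (TCP) lies on the mounting face of the last link; the fingertips stand ahead of it and the grasp point (between the pads) lies 155 mm ahead of it (manip.finger_overhang is the z of the fingertips in the tool frame, in mm); z points along the fingers, y is the line along which they close (so a half turn about z gives the same grasp; the last joint's range is limited). The gripper opens to 85 mm and grips with 20 to 120 N. Pads are 22 mm wide; open, the fingers measure 114 mm over their backs; the gripper's body (76 mm by 85 mm) begins 54 mm behind the grasp point. The pads swing forward as they close: fully open they stand 13 mm farther back than shut.
Start: joints at [-69.557, 13.648, -0.773, 75.585, 0, 90], TCP at [183.36, -491.911, 404.676] pointing down, gripper open.
Joint ranges: [-152.45, 152.45], [-59.26, 108.67], [-65.41, 83.53], [-104.44, 129.93], [-82.83, 76.93], [-180, 180]. Speed limits (degrees/s): [127.2, 127.2, 159.86, 180, 180, 180].

## Interface

Orientations are given as a 3x3 rotation matrix whose columns are the frame's x, y, z axes.
In Python, from plant import manip gives the robot as it stands.
- The arm moves only by the tool step_arm, never from a script. Its argument "steps" is a list of rows, each an object with "delta_pos": the shift along the world's x, y, z in cm, a list of three; "delta_rot": the turn, a rotation vector about the world's x, y, z in degrees, a list of three; "claw": the opening, from -1 (shut) to 1 (fully open). In form: [{"delta_pos": [dx, dy, dz], "delta_rot": [ax, ay, az], "claw": claw}, ...]. A call has 1 to 20 rows; each row is the pose to reach, as a shift and turn from the pose commanded when the call began; what a row does not reach only later rows make up. A row lasts 1/12 s, in which the tool goes at most 41.7 mm and 7.16 degrees, less where a joint would pass 70% of its speed; a pose out of reach is approached as far as the arm can. A call with a gripper value outside its range is refused whole. The fingers move at their own pace and stop on an object; "force" is the grip in N (left out, the last holds). Time passes only in rows, so rows that repeat a pose let the fingers close. It gives the time, the measured TCP pose, the force, the opening and the grip force at its end, in the units of the state.
- manip.read_state(): the state, without advancing time (a new reading comes with each control period).
- manip.camera(name): name is "scene" or "side" or "wrist"; returns (picture, depth): 384x512x3 uint8, blue, green, red; 384x512 float32, mm along the optical axis (not along the pixel's ray), 0 where there is no reading.
- manip.camera_params(name): a dict with "camera_matrix" (3x3 intrinsics, pixels), "pose" (4x4, takes a point from camera to world coordinates); the wrist camera has in their place "T_tool_cam" (4x4, takes a point from camera to tool coordinates, whose origin is the TCP and whose axes are the flange's). Camera axes: x right, y up, looking along -z (the intrinsics and any distortion apply to the point x, -y, -z); pixel columns grow to the right and rows downward; lengths in mm; the calibration is good to about 2 mm. The wrist camera is an equidistant fisheye: a pixel r from the principal point sees the ray r / f radians off the axis. A picture is of the moment at which its call begins: read the wrist's pose just before it. camera_params takes no time and is no camera call.
- manip.sign_off(): hands the job in; it is judged then, once.
Trained networks look in the newest picture that a camera, given by its name, has taken for a name from the list of things; names that differ only in an ending like _2 or _b are one class to them, and where a whole thing is asked for, a point or a joint stands for the part that bears it (a point fixed in the world has none). Each returns a list of dicts, best first, with "confidence" (0 to 1); they miss things now and then, are a little off and sometimes report something else, mostly with a low value. They report only what shows in the picture. A call takes as long as a camera call. They do not tell look-alikes from the thing itself.
- manip.search_frame(camera, target): "at" ([x, y, z] in mm, in world coordinates, good to about 4 mm: the middle of the surface that is visible of it).
- manip.spot_point(camera, target): "at" ([x, y, z] in mm, in world coordinates, good to about 4 mm: a listed point, or the origin of a listed thing).
The state is a dict: "t": time; "joint_pos": joint angles; "joint_vel": joint speeds; "joint_efforts": joint torques, N m; "ee_pos": TCP position; "eef_rot": TCP orientation; "contact_force": force on the tool from outside, world axes, zero at the start; "wrist_torque": the same for the moment, N m; "finger_gap": finger opening in mm; "grasp_force": force on a finger pad.
Only numpy, scipy, OpenCV 4.12 (cv2) and the standard library are available. Lean on these libraries where they do the work, as an engineer would, in place of code of your own. Each camera call takes 0.05 s, during which the arm holds its last target. There are 200 camera calls.

## Working session

There is one attempt and no reset: what is moved stays moved. The work goes in short steps, Python scripts to look and compute and a tool call to move; the robot and the scene stay as the last step left them, time stands still between calls to the robot, and variables do not carry over. Pictures are saved under pics/ and viewed, at most 10 in all, crops included, and the job is handed in when it is done.

Besides the shell and the picture viewer there is one more tool, called after "Call:" by a JSON object that holds its "fn" and its "kwargs". step_arm: Moves the arm, as the interface text tells. Its arguments: {"type":"object","properties":{"steps":{"type":"array"},"force":{"type":"number"}},"required":["steps"]}

```bash
mkdir -p pics; ls
cat > h.py <<'E'
import numpy as np, cv2
from plant import manip
def cloud(cam):
    st=manip.read_state(); im,d=manip.camera(cam); p=manip.camera_params(cam)
    K=np.array(p["camera_matrix"]); v,u=np.mgrid[0:384,0:512].astype(float)
    x=(u-K[0,2])/K[0,0]; y=(v-K[1,2])/K[1,1]
    if cam=="wrist":
        r=np.hypot(x,y)+1e-9; s=np.tan(r)/r; x*=s; y*=s
        T=np.eye(4);T[:3,:3]=st["eef_rot"];T[:3,3]=st["ee_pos"];T=T@np.array(p["T_tool_cam"])
    else: T=np.array(p["pose"])
    P=np.stack([x*d,-y*d,-d],-1)@T[:3,:3].T+T[:3,3]
    P[d<=0]=np.nan
    return im,d,P
E
python3 - <<'E'
from h import *
print({k:(np.round(v,2).tolist() if not np.isscalar(v) else v) for k,v in manip.read_state().items()}, manip.finger_overhang)
ims=[]
for c in("scene","side"):
    im,d,P=cloud(c); np.savez(c,im=im,P=P); ims.append(im)
    print(c,{k:np.round(v,2).tolist() for k,v in manip.camera_params(c).items()})
    for t in("lever_hub","shaft_seat","spare_hub"):
        for r in manip.spot_point(c,t): print(c,t,np.round(r["at"],0),round(r["confidence"],2))
cv2.imwrite("pics/a.png",cv2.resize(ims[0],(780,585)));cv2.imwrite("pics/b.png",cv2.resize(ims[1],(780,585)))
E
```

```text
pics
{'t': 0.0, 'joint_pos': [-69.56, 13.68, -0.82, 75.59, -0.0, 90.0], 'joint_vel': [0.02, -0.04, 0.03, 0.01, 0.05, 0.08], 'joint_efforts': [0.0, -53.88, 34.64, 0.02, 0.0, 0.0], 'ee_pos': [183.31, -491.77, 404.07], 'eef_rot': [[0.94, 0.35, -0.0], [0.35, -0.94, 0.0], [-0.0, -0.0, -1.0]], 'contact_force': [-0.4, 0.22, -0.49], 'wrist_torque': [-0.0, 0.02, -0.05], 'grasp_force': 0.0, 'finger_gap': 85.29872815797339} 173.4
scene {'camera_matrix': [[391.67, 0.0, 254.38], [0.0, 391.67, 188.17], [0.0, 0.0, 1.0]], 'pose': [[-0.38, -0.71, 0.6, 1146.09], [0.93, -0.28, 0.26, 336.99], [-0.02, 0.65, 0.76, 901.29], [0.0, 0.0, 0.0, 1.0]]}
scene lever_hub [340.  32.  23.] 0.97
scene lever_hub [539. 266.  25.] 0.76
scene lever_hub [345. 379.  22.] 0.6
scene shaft_seat [575.  58.  57.] 0.84
scene spare_hub [ 524. -272.   22.] 0.74
side {'camera_matrix': [[373.45, 0.0, 252.74], [0.0, 373.45, 197.75], [0.0, 0.0, 1.0]], 'pose': [[-0.99, 0.1, -0.09, 409.81], [-0.13, -0.65, 0.75, 691.94], [0.02, 0.75, 0.66, 629.47], [0.0, 0.0, 0.0, 1.0]]}
side lever_hub [344. 380.  28.] 0.95
side lever_hub [538. 263.  27.] 0.88
side lever_hub [338.  33.  24.] 0.57
side shaft_seat [570.  61.  62.] 0.74
side spare_hub [ 529. -268.   24.] 0.63
```

View pics/a.png

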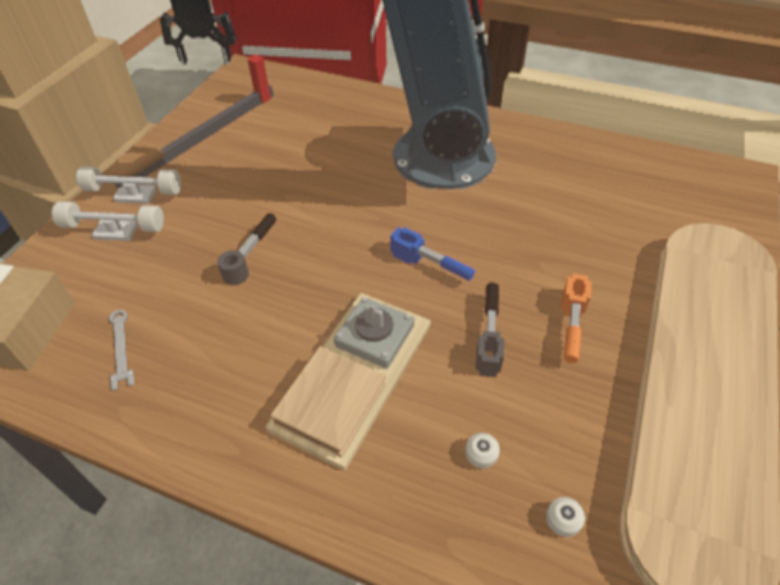

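View pics/b.png

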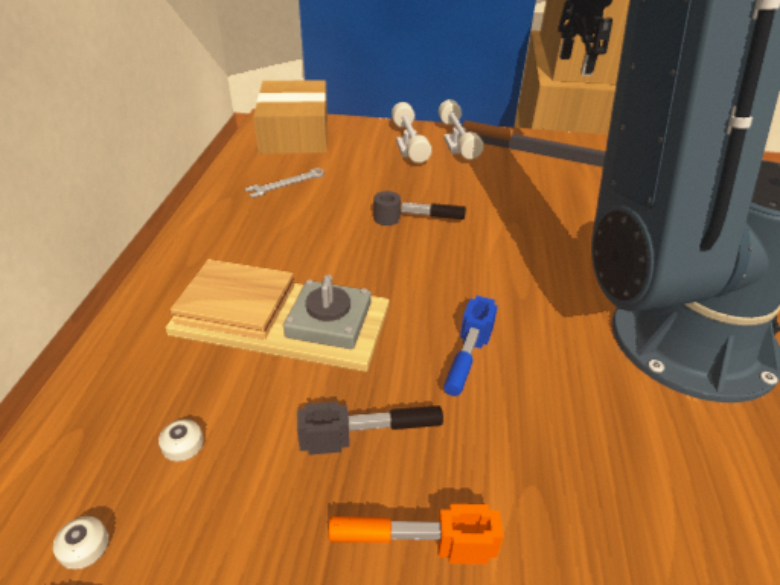

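The dark keyed lever is at scene px (490,345), about (539,265), with its grip towards the robot. The shaft is at px (375,318), about (572,60). The blue and orange ones are look-alikes, and the round spare is at px (233,265).

Run:
```python
from h import *
for c in("scene","side"):
    z=np.load(c+".npz");P=z["P"].reshape(-1,3)
    n=np.hypot(P[:,0]-535,P[:,1]-265)
    m=(n<175)&(P[:,2]>12)&(P[:,2]<60)&(P[:,1]>200)&(P[:,1]<330)&(P[:,0]<590)
    Q=P[m];mu=Q.mean(0);w,V=np.linalg.eigh(np.cov(Q[:,:2].T));a=V[:,1]
    print(c,"lever",m.sum(),np.round(mu),"yaw",np.degrees(np.arctan2(a[1],a[0])),"x",Q[:,0].min(),Q[:,0].max(),"y",Q[:,1].min(),Q[:,1].max())
    T=Q[Q[:,2]>43.]; print("hub top",len(T),T[:,:2].mean(0),T[:,:2].min(0),T[:,:2].max(0))
    G=Q[Q[:,0]<470]; print("grip mean",G.mean(0))
    m=(np.hypot(P[:,0]-572,P[:,1]-60)<35)&(P[:,2]>67)&(P[:,2]<115)
    Q=P[m];w,V=np.linalg.eigh(np.cov(Q[:,:2].T));a=V[:,1]
    print("shaft",m.sum(),Q.mean(0),"yaw",np.degrees(np.arctan2(a[1],a[0])),np.sqrt(w),"zmax",Q[:,2].max())
    m=(np.hypot(P[:,0]-572,P[:,1]-60)<45)&(abs(P[:,2]-60)<5);print("seat",P[m].mean(0),m.sum())
```

```text
scene lever 652 [505. 255.  38.] yaw -165.72405637201703 x 387.7983857450811 574.149449301045 y 216.12247819149218 290.7439667047829
hub top 233 [535.79296296 263.14485086] [394.68910784 228.49549309] [573.72892576 289.68874462]
grip mean [430.42640695 236.36769841  37.76957436]
shaft 118 [577.30099995  61.50085029  86.83015512] yaw 90.01471537765654 [2.83606528 9.13885263] zmax 106.83167529300431
seat [580.87974327  62.75796025  58.81666475] 304
side lever 1653 [493. 259.  38.] yaw -165.68743555733195 x 384.7393779609462 568.4744534286586 y 218.7112164333106 291.5098067854316
hub top 496 [526.19973894 263.13883254] [388.36454889 225.57464873] [568.47445343 290.21520877]
grip mean [426.21015825 241.82845369  37.23034406]
shaft 119 [569.51517652  67.54504383  89.27328351] yaw 79.12627959455554 [3.22581148 8.00364855] zmax 106.29306806755437
seat [569.60699051  65.48142901  59.94310221] 409
```

Call:
{"fn": "step_arm", "kwargs": {"steps": [{"delta_pos":[2,3.5,0],"delta_rot":[0,0,7],"claw":1},{"delta_pos":[4,7,0],"delta_rot":[0,0,14],"claw":1}]}}

```text
t: 0.57
ee_pos: [223.1, -422.2, 404.1]
eef_rot: [[0.824, 0.567, -0.0], [0.567, -0.824, 0.0], [0.0, -0.0, -1.0]]
contact_force: [1.2, 0.1, -0.1]
finger_gap: 85.4
grasp_force: 0.0
```

Run:
```python
from h import *
s=manip.read_state();print(s["t"],s["joint_pos"],s["ee_pos"],s["eef_rot"]);print(manip.camera_params("wrist"))
```

```text
0.5667 [-6.21415574e+01  9.01430106e+00 -6.83305484e+00  7.41808880e+01
 -7.53991041e-05  8.33023675e+01] [ 223.13873378 -422.17628273  404.08779672] [[ 8.23571461e-01  5.67212478e-01 -2.31512973e-04]
 [ 5.67212522e-01 -8.23571348e-01  4.35203704e-04]
 [ 5.61855204e-05 -4.89738408e-04 -9.99999878e-01]]
{'camera_matrix': array([[297.31863964,   0.        , 255.72756526],
       [  0.        , 297.31863964, 190.01325664],
       [  0.        ,   0.        ,   1.        ]]), 'T_tool_cam': array([[ 1.58548211e-04,  9.46750110e-01,  3.21969258e-01,
         8.37345550e+01],
       [ 9.99999948e-01, -2.40969842e-04,  2.16138714e-04,
         4.88596893e-01],
       [ 2.82214233e-04,  3.21969207e-01, -9.46750099e-01,
         3.04312772e+01],
       [ 0.00000000e+00,  0.00000000e+00,  0.00000000e+00,
         1.00000000e+00]])}
```

Call:
{"fn": "step_arm", "kwargs": {"steps": [{"delta_pos":[4,5.5,0],"delta_rot":[0,0,7],"claw":1},{"delta_pos":[6,8.3,0],"delta_rot":[0,0,14],"claw":1},{"delta_pos":[8,11,0],"delta_rot":[0,0,21],"claw":1},{"delta_pos":[10,14,0],"delta_rot":[0,0,28],"claw":1},{"delta_pos":[12,17,0],"delta_rot":[0,0,35],"claw":1},{"delta_pos":[14.5,20,0],"delta_rot":[0,0,42],"claw":1},{"delta_pos":[17,23,0],"delta_rot":[0,0,49],"claw":1},{"delta_pos":[19,26,0],"delta_rot":[0,0,56],"claw":1},{"delta_pos":[21,29,0],"delta_rot":[0,0,63],"claw":1},{"delta_pos":[23,32,0],"delta_rot":[0,0,70],"claw":1},{"delta_pos":[25,35,0],"delta_rot":[0,0,77],"claw":1},{"delta_pos":[27,38,0],"delta_rot":[0,0,84],"claw":1},{"delta_pos":[29.5,41,0],"delta_rot":[0,0,91],"claw":1},{"delta_pos":[32,44,0],"delta_rot":[0,0,98],"claw":1},{"delta_pos":[34,47,0],"delta_rot":[0,0,105],"claw":1},{"delta_pos":[35.2,48.7,0],"delta_rot":[0,0,112],"claw":1},{"delta_pos":[35.2,48.7,0],"delta_rot":[0,0,115],"claw":1},{"delta_pos":[35.2,48.7,0],"delta_rot":[0,0,115],"claw":1}]}}

```text
t: 2.07
ee_pos: [575.9, 66.4, 404.0]
eef_rot: [[-0.863, 0.504, -0.001], [0.504, 0.863, -0.0], [0.001, -0.001, -1.0]]
contact_force: [-0.9, -0.1, 0.1]
finger_gap: 85.6
grasp_force: 0.0
```

```bash
cat > shaft.py <<'E'
from h import *
import sys
im,d,P=cloud("wrist");cv2.imwrite(sys.argv[1],im[:, :]);np.savez("w",im=im,P=P)
s=manip.read_state();print(s["t"],s["joint_pos"].round(1),s["ee_pos"])
for r in manip.spot_point("wrist","shaft_seat"): print(np.round(r["at"],1),r["confidence"])
Q=P.reshape(-1,3)
n=np.hypot(Q[:,0]-573,Q[:,1]-62)
for lo,hi in((66,110),(75,97),(97,112)):
    S=Q[(n<30)&(Q[:,2]>lo)&(Q[:,2]<hi)]
    w,V=np.linalg.eigh(np.cov(S[:,:2].T));a=V[:,1]
    print(lo,len(S),S.mean(0).round(1),"yaw",np.degrees(np.arctan2(a[1],a[0])),np.sqrt(w),np.round(cv2.minAreaRect(S[:,:2].astype(np.float32))[0]),cv2.minAreaRect(S[:,:2].astype(np.float32))[1:])
E
python3 shaft.py pics/c.png
```

```text
2.1167 [ 6.5 19.1  6.8 77.8 -0.  37.1] [575.47429725  65.60227969 404.21842014]
[568.  58.  59.] 0.75
66 558 [569.6  60.9  93.1] yaw 86.26250258708856 [3.34658921 8.94196161] [572.  60.] ((32.26631546020508, 15.424798011779785), 72.81907653808594)
75 199 [567.9  62.   88.6] yaw 83.02778180389818 [3.02304747 9.50025335] [572.  61.] ((15.521069526672363, 30.315898895263672), 10.068976402282715)
97 301 [571.2  59.8 100.5] yaw 86.57115490637823 [2.76307471 8.36646717] [571.  59.] ((31.937421798706055, 12.830503463745117), 77.94131469726562)
```

View pics/c.png

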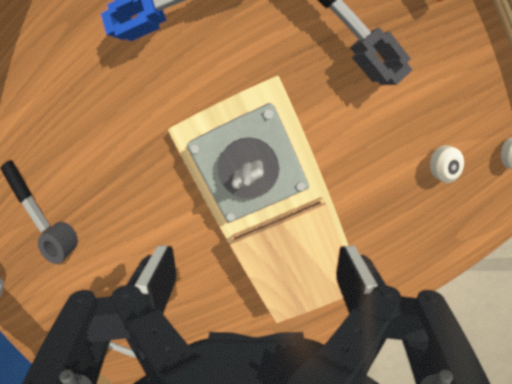

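Run:
```python
from h import *
z=np.load("w.npz");im,P=z["im"],z["P"]
c=im[130:225,190:305];cv2.imwrite("pics/d.png",cv2.resize(c,None,fx=6,fy=6,interpolation=cv2.INTER_CUBIC))
g=im.max(2).astype(int)
Q=P.reshape(-1,3)
m=(np.abs(P[...,2]-60)<4)&(np.hypot(P[...,0]-571,P[...,1]-60)<42)
S=Q[m.ravel()][:,:2]
print(len(S),cv2.minEnclosingCircle(S.astype(np.float32)))
m=(np.abs(Q[:,2]-48)<3)&(np.hypot(Q[:,0]-571,Q[:,1]-60)<80)
print("head",cv2.minAreaRect(Q[m][:,:2].astype(np.float32)))
for p in [(230,182),(262,166),(245,175),(245,170),(207,178),(280,170),(247,137)]: print(p,P[p[1],p[0]].round(1))
# orthographic height map of shaft
m=(np.hypot(Q[:,0]-571,Q[:,1]-60)<24)&(Q[:,2]>90)
S=Q[m][:,:2];print(len(S),S.min(0),S.max(0))
for lo in(98,101,103):
  S=Q[(np.hypot(Q[:,0]-571,Q[:,1]-60)<24)&(Q[:,2]>lo)][:,:2].astype(np.float32);print(lo,len(S),cv2.fitLine(S,cv2.DIST_HUBER,0,.01,.01).ravel(),S.min(0),S.max(0))
```

```text
2327 ((571.5906982421875, 59.18307113647461), 34.086368560791016)
head ((571.564453125, 59.75872039794922), (109.24893188476562, 108.79574584960938), 84.40568542480469)
(230, 182) [574.3  34.9  60.7]
(262, 166) [572.8  76.1  76.3]
(245, 175) [566.8  60.3 100.8]
(245, 170) [564.9  61.   89.5]
(207, 178) [559.6  11.3  47.5]
(280, 170) [593.6  88.4  47.9]
(247, 137) [542.1  75.5  49.6]
7430 [547.73056014  42.99384258] [579.83958794  83.79779963]
98 7275 [  0.6615071   0.7499389 563.07513    68.046844 ] [547.7305    43.616028] [578.0255  83.7978]
101 7116 [  0.66432625   0.7474427  562.92737     68.004814  ] [547.7305    43.616028] [576.7423  83.7978]
103 7095 [  0.6649099   0.7469236 562.8986     67.97877  ] [547.7305    43.616028] [575.97766  83.7978 ]
```

View pics/d.png

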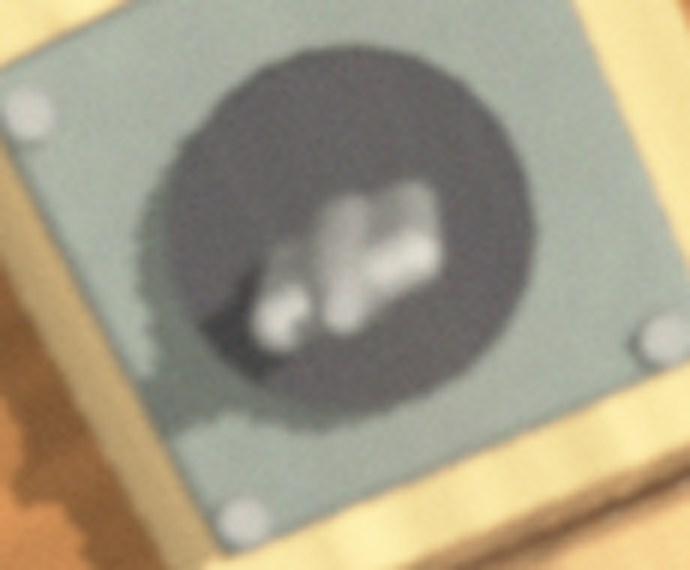

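Run:
```python
from h import *
from scipy.optimize import minimize
def sdf(p):
    q=np.abs(p)-[17,5]; b=np.hypot(*np.maximum(q,0).T)+np.minimum(q.max(1),0)
    return np.minimum(b,np.hypot(*p.T)-8)
for c in("w","scene","side"):
    Q=np.load(c+".npz")["P"].reshape(-1,3)
    S=Q[(np.hypot(Q[:,0]-571,Q[:,1]-60)<27)&(Q[:,2]>67)&(Q[:,2]<93)][:,:2]
    T=Q[(np.hypot(Q[:,0]-571,Q[:,1]-60)<27)&(Q[:,2]>94)&(Q[:,2]<108)][:,:2]
    best=[]
    for y in range(60,125,4):
        def f(v):
            a=np.radians(y);R=np.array([[np.cos(a),-np.sin(a)],[np.sin(a),np.cos(a)]])
            e=np.abs(sdf((S-v[:2])@R)); g=np.maximum(sdf((T-v[:2])@R),0)
            return (np.minimum(e,5).sum()+np.minimum(g,5).sum())/(len(S)+len(T))
        r=min((minimize(f,[571+i,60+j],method="Nelder-Mead") for i in(-3,3) for j in(-3,3)),key=lambda r:r.fun)
        best.append((round(r.fun,2),y,r.x.round(1).tolist()))
    print(c,len(S),len(T));print(*best,sep="\n")
```

```text
w 175 366
(np.float64(0.85), 60, [573.7, 65.1])
(np.float64(0.78), 64, [573.2, 64.6])
(np.float64(0.7), 68, [572.9, 63.2])
(np.float64(0.59), 72, [572.6, 62.1])
(np.float64(0.44), 76, [572.2, 59.5])
(np.float64(0.28), 80, [572.2, 59.0])
(np.float64(0.14), 84, [572.2, 58.7])
(np.float64(0.09), 88, [572.2, 58.7])
(np.float64(0.21), 92, [572.2, 58.6])
(np.float64(0.34), 96, [572.2, 58.4])
(np.float64(0.47), 100, [572.2, 58.1])
(np.float64(0.59), 104, [572.2, 57.8])
(np.float64(0.73), 108, [572.6, 57.2])
(np.float64(0.86), 112, [573.0, 56.6])
(np.float64(0.99), 116, [573.4, 56.5])
(np.float64(1.13), 120, [574.0, 55.7])
(np.float64(1.27), 124, [574.5, 54.9])
scene 70 42
(np.float64(1.44), 60, [571.7, 55.9])
(np.float64(1.32), 64, [572.2, 57.9])
(np.float64(1.2), 68, [572.5, 58.0])
(np.float64(1.07), 72, [572.4, 58.4])
(np.float64(0.9), 76, [572.6, 58.6])
(np.float64(0.72), 80, [573.1, 59.1])
(np.float64(0.52), 84, [573.2, 59.3])
(np.float64(0.47), 88, [573.1, 59.4])
(np.float64(0.56), 92, [573.4, 59.4])
(np.float64(0.73), 96, [573.3, 59.5])
(np.float64(0.92), 100, [573.0, 61.0])
(np.float
[... 184 characters left out ...]
(np.float64(1.28), 124, [570.7, 68.7])
side 62 52
(np.float64(0.72), 60, [573.9, 67.9])
(np.float64(0.78), 64, [573.4, 67.9])
(np.float64(0.71), 68, [568.8, 59.1])
(np.float64(0.58), 72, [569.3, 58.9])
(np.float64(0.47), 76, [569.7, 58.8])
(np.float64(0.4), 80, [570.6, 58.8])
(np.float64(0.37), 84, [571.3, 58.9])
(np.float64(0.39), 88, [571.6, 58.8])
(np.float64(0.43), 92, [572.0, 58.7])
(np.float64(0.48), 96, [572.0, 58.7])
(np.float64(0.58), 100, [572.1, 58.8])
(np.float64(0.72), 104, [572.5, 59.1])
(np.float64(0.86), 108, [573.2, 59.0])
(np.float64(1.0), 112, [574.0, 59.2])
(np.float64(1.15), 116, [574.7, 59.6])
(np.float64(1.28), 120, [575.4, 58.8])
(np.float64(1.37), 124, [570.7, 67.7])
```

Shaft axis at (572, 59), splines at yaw about 87°; all three cameras agree. Next, move above the lever.

Call:
{"fn": "step_arm", "kwargs": {"steps": [{"delta_pos":[-0.7,4,-1],"delta_rot":[0,0,7],"claw":1},{"delta_pos":[-1.5,8,-3],"delta_rot":[0,0,14],"claw":1},{"delta_pos":[-2.2,12,-5],"delta_rot":[0,0,21],"claw":1},{"delta_pos":[-3,16,-7],"delta_rot":[0,0,28],"claw":1},{"delta_pos":[-3.6,20,-9],"delta_rot":[0,0,35],"claw":1},{"delta_pos":[-3.6,20,-10],"delta_rot":[0,0,42],"claw":1},{"delta_pos":[-3.6,20,-10],"delta_rot":[0,0,44.6],"claw":1},{"delta_pos":[-3.6,20,-10],"delta_rot":[0,0,44.6],"claw":1}]}}

```text
t: 2.83
ee_pos: [538.6, 265.2, 303.8]
eef_rot: [[-0.97, -0.244, -0.002], [-0.244, 0.97, -0.001], [0.002, -0.001, -1.0]]
contact_force: [-0.4, -0.9, 1.0]
finger_gap: 85.5
grasp_force: 0.0
```

```bash
cat > lev.py <<'E'
from h import *
import sys
im,d,P=cloud("wrist");cv2.imwrite(sys.argv[1],im);np.savez("w2",im=im,P=P)
s=manip.read_state();print(s["t"],s["joint_pos"].round(1),s["ee_pos"])
for r in manip.spot_point("wrist","lever_hub"): print(np.round(r["at"],1),r["confidence"])
Q=P.reshape(-1,3)
S=Q[(np.hypot(Q[:,0]-539,Q[:,1]-265)<45)&(np.abs(Q[:,2]-47.5)<4)][:,:2].astype(np.float32)
print(len(S),cv2.minAreaRect(S),S.mean(0))
G=Q[(np.hypot(Q[:,0]-430,Q[:,1]-238)<50)&(Q[:,2]>32)&(Q[:,2]<50)][:,:2];print("grip",len(G),G.mean(0),G.min(0),G.max(0))
E
python3 lev.py pics/e.png
```

```text
2.8833 [26.2 23.7 -0.9 65.4 -0.  12.3] [539.0814394  264.63826965 304.6853638 ]
[535.2 261.7  25.8] 0.88
[347.  379.3  25.3] 0.66
2597 ((536.9685668945312, 263.9894714355469), (64.52851867675781, 44.313453674316406), 14.142343521118164) [535.17914 263.53433]
grip 3151 [429.86572145 237.07860221] [385.82533262 215.99956679] [479.46346831 255.29215481]
```

View pics/e.png

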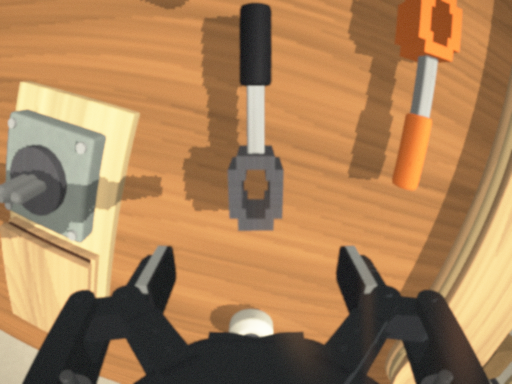

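The keyed hub is centred at px (256,188): (537, 264), yaw 14° mod 180, size 64x44 as given. Descend and grip.

Call:
{"fn": "step_arm", "kwargs": {"steps": [{"delta_pos":[-0.2,-0.1,-4],"delta_rot":[0,0,0],"claw":1},{"delta_pos":[-0.2,-0.1,-8],"delta_rot":[0,0,0],"claw":1},{"delta_pos":[-0.2,-0.1,-11],"delta_rot":[0,0,0],"claw":1},{"delta_pos":[-0.2,-0.1,-12.6],"delta_rot":[0,0,0],"claw":1},{"delta_pos":[-0.2,-0.1,-12.6],"delta_rot":[0,0,0],"claw":1},{"delta_pos":[-0.2,-0.1,-12.6],"delta_rot":[0,0,0],"claw":-0.2},{"delta_pos":[-0.2,-0.1,-12.6],"delta_rot":[0,0,0],"claw":-1},{"delta_pos":[-0.2,-0.1,-12.6],"delta_rot":[0,0,0],"claw":-1},{"delta_pos":[-0.2,-0.1,-12.6],"delta_rot":[0,0,0],"claw":-1},{"delta_pos":[-0.2,-0.1,-12.6],"delta_rot":[0,0,0],"claw":-1},{"delta_pos":[-0.2,-0.1,-12.6],"delta_rot":[0,0,0],"claw":-1},{"delta_pos":[-0.2,-0.1,-12.6],"delta_rot":[0,0,0],"claw":-1}], "force": 80}}

```text
t: 3.93
ee_pos: [538.2, 264.4, 180.9]
eef_rot: [[-0.97, -0.242, 0.003], [-0.242, 0.97, 0.001], [-0.004, 0.0, -1.0]]
contact_force: [0.3, -0.9, 6.7]
finger_gap: 42.8
grasp_force: 82.1
```

Call:
{"fn": "step_arm", "kwargs": {"steps": [{"delta_pos":[0,0,3],"delta_rot":[0,0,0],"claw":-1},{"delta_pos":[0,0,6.5],"delta_rot":[0,0,0],"claw":-1},{"delta_pos":[0,0,10],"delta_rot":[0,0,0],"claw":-1},{"delta_pos":[0,0,13.5],"delta_rot":[0,0,7],"claw":-1},{"delta_pos":[0.5,-3,15],"delta_rot":[0,0,14],"claw":-1},{"delta_pos":[1,-6,15],"delta_rot":[0,0,21],"claw":-1},{"delta_pos":[1.5,-8.5,15],"delta_rot":[0,0,28],"claw":-1},{"delta_pos":[2,-11,15],"delta_rot":[0,0,35],"claw":-1},{"delta_pos":[2.5,-13.5,15],"delta_rot":[0,0,42],"claw":-1},{"delta_pos":[2.8,-16,15],"delta_rot":[0,0,49],"claw":-1},{"delta_pos":[3.1,-18,15],"delta_rot":[0,0,56],"claw":-1},{"delta_pos":[3.4,-19.5,15],"delta_rot":[0,0,63],"claw":-1},{"delta_pos":[3.4,-20.4,15],"delta_rot":[0,0,70],"claw":-1},{"delta_pos":[3.4,-20.4,15],"delta_rot":[0,0,73],"claw":-1},{"delta_pos":[3.4,-20.4,15],"delta_rot":[0,0,73],"claw":-1},{"delta_pos":[3.4,-20.4,15],"delta_rot":[0,0,73],"claw":-1}]}}

```text
t: 5.27
ee_pos: [571.2, 60.0, 329.0]
eef_rot: [[-0.054, -0.999, 0.0], [-0.999, 0.054, 0.0], [-0.0, -0.0, -1.0]]
contact_force: [0.1, 0.7, -3.9]
finger_gap: 43.4
grasp_force: 83.7
```

Run:
```python
from h import *
im,d,P=cloud("wrist");cv2.imwrite("pics/f.png",im)
s=manip.read_state();p=s["ee_pos"];R=s["eef_rot"]
print(s["t"],s["joint_pos"].round(1),p,R.round(3).tolist(),s["contact_force"].round(1))
for c in ("wrist","scene","side"):
    if c!="wrist": im,d,P=cloud(c)
    for r in manip.spot_point(c,"lever_hub"): print(c,np.round(r["at"],1),r["confidence"])
    Q=P.reshape(-1,3)
    A=Q[(abs(Q[:,0]-572)<45)&(Q[:,1]<35)&(Q[:,1]>-110)&(Q[:,2]>150)&(Q[:,2]<230)]
    if len(A)>50:
        w,V=np.linalg.eigh(np.cov(A.T));a=V[:,2];a=a*(-np.sign(a[1]))
        print(c,"arm",len(A),A.mean(0).round(1),"yaw",np.degrees(np.arctan2(a[1],a[0])),"slope z/len",a[2])
    B=Q[(abs(Q[:,0]-572)<45)&(abs(Q[:,1]-59)<45)&(Q[:,2]>180)&(Q[:,2]<205)]
    if len(B)>50: print("hub",len(B),np.percentile(B,[2,50,98],axis=0).round(1).tolist(),cv2.minAreaRect(B[:,:2].astype(np.float32)))
```

```text
5.3167 [  6.   20.4  -2.4  67.2   0.  -80.9] [571.18740229  60.24198427 328.95585019] [[-0.054, -0.999, 0.0], [-0.999, 0.054, 0.0], [-0.0, -0.0, -1.0]] [ 0.5  0.4 -4.6]
wrist [340.4  32.2  23. ] 0.79
wrist [573.1  56.9 168.5] 0.78
wrist arm 13256 [568.7 -10.  188.1] yaw -93.47476387356946 slope z/len 0.004625461505617065
hub 12303 [[539.4, 17.0, 181.6], [571.2, 47.3, 196.2], [604.0, 82.1, 203.5]] ((570.525146484375, 51.612701416015625), (69.55801391601562, 67.70162200927734), 39.04776382446289)
scene [570.5  61.5 171.2] 0.85
scene [345.5 378.4  19.8] 0.81
scene arm 369 [573.  -42.3 183.8] yaw -90.53457000926585 slope z/len 0.039219176235209145
hub 226 [[542.4, 20.4, 180.3], [575.4, 75.0, 193.7], [608.5, 90.6, 203.6]] ((575.4014282226562, 62.00920104980469), (65.17064666748047, 74.22209930419922), 33.469627380371094)
side [343.   34.6  22.6] 0.86
side [345.3 381.4  22.8] 0.82
side [574.7  55.6 173.6] 0.72
side arm 62 [564.  -20.5 187.2] yaw -101.77920018181202 slope z/len -0.0787009934257431
hub 535 [[536.5, 30.8, 180.5], [574.5, 71.0, 194.3], [606.1, 91.1, 203.8]] ((570.4649047851562, 66.63151550292969), (58.30278778076172, 75.37031555175781), 47.03360366821289)
```

View pics/f.png

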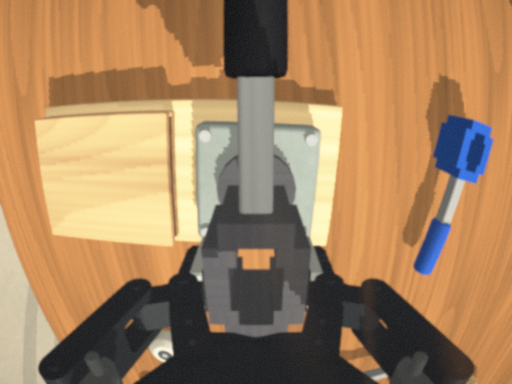

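Run:
```python
from h import *
im,d,P=cloud("wrist");s=manip.read_state();p=s["ee_pos"];a=np.radians(-93.1)
Q=P.reshape(-1,3);u=np.array([np.cos(a),np.sin(a)]);v=np.array([-u[1],u[0]])
x=(Q[:,:2]-p[:2])@u; y=(Q[:,:2]-p[:2])@v; z=Q[:,2]
print(p)
m=(abs(y)<40)&(x>-45)&(x<45)&(z>190)&(z<215)
print("z hist",np.histogram(z[m],bins=np.arange(190,216,2)))
T=m&(z>193)&(z<201)&(abs(y)<20.5)
print("top x",np.percentile(x[T],[0,1,5,50,99,100]),"n",T.sum())
for lo in range(-36,40,4):
    k=T&(x>=lo)&(x<lo+4)
    if k.sum(): print(lo,k.sum(),np.percentile(y[k],[1,99]).round(1),np.median(z[k]).round(1), "gap |y|<6:",(k&(abs(y)<6)).sum())
g=(abs(y)<20)&(x>100)&(x<175)&(z>165)&(z<215)
print("grip x",np.percentile(x[g],[0,50,100]),"y",np.percentile(y[g],[1,50,99]))
A=(abs(y)<12)&(x>42)&(x<80)&(z>165)&(z<215)
print("arm y",np.percentile(y[A],[1,50,99]),"z",np.percentile(z[A],[5,50,95]))
```

```text
[571.3160197   60.3931442  328.67054557]
z hist (array([ 468,  488, 3116, 4558,  120,  179,  253,  287,  270,  302,  708,
        402]), array([190, 192, 194, 196, 198, 200, 202, 204, 206, 208, 210, 212, 214]))
top x [-27.19548798 -24.47048957 -20.96769888  14.94089771  34.90921885
  35.50933753] n 6914
-28 97 [-7.6 11.4] 196.0 gap |y|<6: 77
-24 339 [-13.9  15.3] 196.1 gap |y|<6: 148
-20 499 [-19.8  19.9] 195.9 gap |y|<6: 168
-16 336 [-20.1  20.2] 196.1 gap |y|<6: 0
-12 399 [-20.2  20.1] 196.0 gap |y|<6: 0
-8 273 [-20.3  20.4] 196.2 gap |y|<6: 0
-4 278 [-20.3  20.1] 196.2 gap |y|<6: 0
0 317 [-20.3  20.4] 196.1 gap |y|<6: 0
4 323 [-20.4  20.4] 196.2 gap |y|<6: 0
8 334 [-20.2  20.2] 196.2 gap |y|<6: 0
12 400 [-20.3  20.2] 196.2 gap |y|<6: 0
16 506 [-20.2  20.2] 196.3 gap |y|<6: 0
20 623 [-20.3  20.2] 196.1 gap |y|<6: 23
24 708 [-18.7  16. ] 196.2 gap |y|<6: 270
28 718 [-13.6  15.7] 196.3 gap |y|<6: 289
32 764 [-13.7  15.7] 196.0 gap |y|<6: 314
grip x [100.00758217 108.94482026 120.0912688 ] y [-10.64103525   1.45060142  13.30881465]
arm y [-5.56704384  1.34337839  8.06807872] z [184.96565306 186.22534339 187.2575252 ]
```

Held level at yaw -93°, hub bore within about 1 to 2 mm of the shaft axis. Correct 1 mm and start down.

Call:
{"fn": "step_arm", "kwargs": {"steps": [{"delta_pos":[0,0.1,-2],"delta_rot":[0,0,0],"claw":-1},{"delta_pos":[0,0.1,-3.8],"delta_rot":[0,0,0],"claw":-1},{"delta_pos":[0,0.1,-4.5],"delta_rot":[0,0,0],"claw":-1},{"delta_pos":[0,0.1,-5.2],"delta_rot":[0,0,0],"claw":-1},{"delta_pos":[0,0.1,-5.8],"delta_rot":[0,0,0],"claw":-1},{"delta_pos":[0,0.1,-5.8],"delta_rot":[0,0,0],"claw":-1}]}}

```text
t: 6.12
ee_pos: [571.2, 61.1, 269.9]
eef_rot: [[-0.052, -0.999, -0.001], [-0.999, 0.052, -0.0], [0.0, 0.001, -1.0]]
contact_force: [-0.6, 0.0, -5.7]
finger_gap: 43.3
grasp_force: 83.6
```

Call:
{"fn": "step_arm", "kwargs": {"steps": [{"delta_pos":[0,0,-0.8],"delta_rot":[0,0,0],"claw":-1},{"delta_pos":[0,0,-1.6],"delta_rot":[0,0,0],"claw":-1},{"delta_pos":[0,0,-2.2],"delta_rot":[0,0,0],"claw":-1},{"delta_pos":[0,0,-2.6],"delta_rot":[0,0,0],"claw":-1},{"delta_pos":[0,0,-2.8],"delta_rot":[0,0,0],"claw":-1},{"delta_pos":[0,0,-2.8],"delta_rot":[0,0,0],"claw":-1}]}}

```text
t: 6.62
ee_pos: [571.2, 61.1, 242.1]
eef_rot: [[-0.052, -0.999, -0.001], [-0.999, 0.052, -0.0], [0.0, 0.001, -1.0]]
contact_force: [-0.6, 0.4, -4.8]
finger_gap: 42.9
grasp_force: 83.7
```

Call:
{"fn": "step_arm", "kwargs": {"steps": [{"delta_pos":[0,0,-0.1],"delta_rot":[0,0,0],"claw":-1},{"delta_pos":[0,0,-0.2],"delta_rot":[0,0,0],"claw":-1},{"delta_pos":[0,0,-0.3],"delta_rot":[0,0,0],"claw":-1},{"delta_pos":[0,0,-0.3],"delta_rot":[0,0,0],"claw":-1}]}}

```text
t: 6.95
ee_pos: [571.5, 61.1, 240.9]
eef_rot: [[-0.052, -0.999, 0.001], [-0.999, 0.052, 0.0], [-0.0, -0.001, -1.0]]
contact_force: [-3.0, -0.8, 4.1]
finger_gap: 43.2
grasp_force: 84.8
```

Contact at the expected home height (TCP 240.9). Release and lift.

Call:
{"fn": "step_arm", "kwargs": {"steps": [{"delta_pos":[0,0,0.1],"delta_rot":[0,0,0],"claw":0.3},{"delta_pos":[0,0,0.1],"delta_rot":[0,0,0],"claw":0.6},{"delta_pos":[0,0,0.1],"delta_rot":[0,0,0],"claw":0.9},{"delta_pos":[0,0,0.1],"delta_rot":[0,0,0],"claw":0.9},{"delta_pos":[0,0,0.1],"delta_rot":[0,0,0],"claw":0.9},{"delta_pos":[0,0,0.1],"delta_rot":[0,0,0],"claw":0.9},{"delta_pos":[0,0,2],"delta_rot":[0,0,0],"claw":0.9},{"delta_pos":[0,0,5],"delta_rot":[0,0,0],"claw":0.9},{"delta_pos":[0,0,9],"delta_rot":[0,0,0],"claw":0.9},{"delta_pos":[0,0,13],"delta_rot":[0,0,0],"claw":0.9},{"delta_pos":[0,0,15],"delta_rot":[0,0,0],"claw":0.9},{"delta_pos":[0,0,15],"delta_rot":[0,0,0],"claw":0.9}]}}

```text
t: 7.95
ee_pos: [572.2, 61.2, 395.1]
eef_rot: [[-0.052, -0.999, 0.008], [-0.999, 0.052, 0.001], [-0.001, -0.008, -1.0]]
contact_force: [-0.0, 0.0, -0.8]
finger_gap: 81.0
grasp_force: 0.0
```

Run:
```python
from h import *
im,d,P=cloud("wrist");cv2.imwrite("pics/g.png",im);Q=P.reshape(-1,3)
T=Q[(abs(Q[:,0]-572)<24)&(Q[:,1]>22)&(Q[:,1]<100)&(Q[:,2]>103)&(Q[:,2]<114)]
print("hub top z",np.percentile(T[:,2],[2,25,50,75,98]).round(1),cv2.minAreaRect(T[:,:2].astype(np.float32)))
for y0 in (-80,-60,0): 
  k=Q[(abs(Q[:,0]-568)<6)&(abs(Q[:,1]-y0)<6)&(Q[:,2]>70)];print(y0,np.median(k[:,2]) if len(k) else None)
s=manip.read_state();print(s["t"],s["contact_force"])
```

```text
hub top z [104.8 107.9 108.4 108.8 109.9] ((572.5430297851562, 58.31108856201172), (64.26025390625, 44.14854049682617), 87.19132232666016)
-80 102.52711897922626
-60 102.50875173217358
0 98.29504423326213
8.0 [-0.07025425  0.29116327 -0.99941836]
```

View pics/g.png

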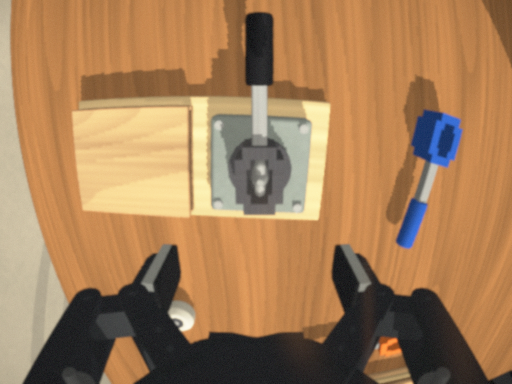

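The lever sits on the shaft (px 260,180) with the spline in its keyways. Hub top is at z 108.4 (108 expected) and the arm is level at the expected heights, so it is fully home and free of the gripper.

```bash
python3 -c "
from plant import manip
print(manip.sign_off())"
```

```text
the job is handed in; nothing more can be done
None
```

The keyed crank lever is fully home on the splined shaft (hub top measured at 108.4 mm, 108 expected) and released, the spare lever and look-alikes were not touched, and the job was handed in at about 8 s.

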